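# Part the candle mould with the wedge

### The arm

A 6-joint arm with a two-finger parallel gripper is mounted at the origin on the work surface. World frame = base frame: x ahead of the robot, y to its left, z up, the work surface at z = 0. Lengths are in m, angles in degrees, forces in N, time in s.
With the tool pointing down it reaches from about 0.25 to 0.8 m from the base axis. Payload 3.9 kg.
Tool frame: the origin (TCP) lies midway between the tips of the shut fingers; the grasp point (between the pads) lies 19 mm behind it; z points along the fingers, y is the line along which they close (so a half turn about z gives the same grasp; the last joint's range is limited). The gripper opens to 85 mm and grips with 20 to 120 N. Pads are 22 mm wide; open, the fingers measure 114 mm over their backs; the gripper's body (76 mm by 85 mm) begins 54 mm behind the grasp point. The pads swing forward as they close: fully open they stand 13 mm farther back than shut.
Start: joints at [-66.692, 14.897, -7.913, 67.191, 0, 90], TCP at [0.208, -0.482, 0.231] pointing down, gripper open.
Joint ranges: [-159.42, 159.42], [-47.68, 98.78], [-73.54, 78.23], [-108.79, 121.32], [-90, 84.71], [-180, 180]. Speed limits (degrees/s): [147.25, 147.25, 180, 180, 180, 180].

### API

Orientations are given as a 3x3 rotation matrix whose columns are the frame's x, y, z axes.
In Python, from rig import robot, cams gives the robot as it stands.
- The arm moves only by the shell command python3 -m creep 'ROWS' [FORCE]. ROWS is JSON, a list of rows, each a list of 7 numbers: the gripper's target within -1 to 1 (shut at 1, half-way at 0, fully open at -1), then the shift along the tool's x, y, z in cm, then the turn, a rotation vector about the tool's x, y, z in rad. In form: [[claw, tx, ty, tz, ax, ay, az], ...]. A call has 1 to 12 rows; each row shifts and turns the commanded pose from where the row before left it, along the tool's axes as they then stand; what a row does not reach is not made up. A row lasts 1/12 s, in which the tool goes at most 41.7 mm and 7.16 degrees, less where a joint would pass 70% of its speed; a pose out of reach is approached as far as the arm can. A call is refused whole if a number of a shift passes 4.17 or a number of a turn 0.125, either way. A call with a gripper value outside its range is refused whole. The fingers move at their own pace and stop on an object; FORCE is the grip in N (left out, the last holds). Time passes only in rows, so rows that do not move let the fingers close. It gives the time, the measured TCP pose, the force, the opening and the grip force at its end, in the units of the state.
- robot.state(): the state, without advancing time (a new reading comes with each control period).
- cams.snapshot(name): name is "scene" or "top"; returns (picture, depth): 384x512x3 uint8, blue, green, red; 384x512 float32, m along the optical axis (not along the pixel's ray), 0 where there is no reading.
- cams.calibration(name): a dict with "fx", "fy", "cx", "cy" (pixels), "pose" (4x4, takes a point from camera to world coordinates). Camera axes: x right, y up, looking along -z (the intrinsics and any distortion apply to the point x, -y, -z); pixel columns grow to the right and rows downward; lengths in m; the calibration is good to about 2 mm. A picture is of the moment at which its call begins. calibration takes no time and is no camera call.
- robot.finish_job(): hands the job in; it is judged then, once.
The state is a dict: "time_s": time; "joint_pos": joint angles; "qvel": joint speeds; "joint_efforts": joint torques, N m; "eef_pos": TCP position; "eef_rot": TCP orientation; "wrist_force": force on the tool from outside, world axes, zero at the start; "ft_torque": the same for the moment, N m; "finger_gap": finger opening in m; "finger_force": force on a finger pad.
Only numpy, scipy, OpenCV 4.12 (cv2) and the standard library are available. Lean on these libraries where they do the work, as an engineer would, in place of code of your own. Each camera call takes 0.05 s, during which the arm holds its last target. There are 200 camera calls.

### The job

The candles in the aluminium mould have set: crack it open with the blue parting wedge, which stands handle-down in the sloping wooden rack. Draw the wedge out by its blade end, lay it flat on the bench and let go, then take it by its handle and slide the blade into the pry slot in the mould's front edge until the shoulder is home against the mould, so that the wedge lifts the cover; leave it there, holding the cover ajar. Raise the cover with the wedge only, and leave the spatula, the candles and the jug where they are.

Things in the scene. Friction and masses are not known exactly. Their poses are not given: they have to be found in the camera images.
- mould: Aluminium candle mould, fixed, 165 mm (x) by 150 mm (y), 60 mm high: a 46 mm cavity block and on it the hinged cover, a 14 mm pour plate with six wax-filled pour holes and 12 mm wick ends. Origin: centre of its underside. Its front with the pry slot faces its -x; two red paint marks on the cover flank the slot. Latches are undone.
- cover (a joint): Hinge of the cover along the mould's far (+x) edge, rad: 0 shut, grows as the front edge rises. The cover is held down by its weight only (about 4 N at the front edge) and falls shut when nothing holds it. With the wedge home it stands at about 0.05.
- slot (a point): Centre of the mouth of the pry slot, on the front face of the mould, 42 mm above the bench. Its x axis points into the slot (horizontal), z up. The slot is 40 mm wide (y), 8 mm high (floor 38 mm above the bench, the cover's underside is its roof) and 56 mm deep.
- cover_front (a point): Middle of the cover's front edge, half-way up the plate (53 mm above the bench when shut).
- rack: Sloping wooden rack, fixed, 154 mm wide (y), 135 mm deep, 110 mm high. Origin on the bench under it; sockets open to its -x. Two square sockets 95 mm apart, 90 mm deep along a slope that rises towards its -x at 35 degrees above level; tools stand in them handle down with 3 to 5 mm play, lying on the socket's floor. Either socket may hold the wedge.
- wedge: Parting wedge, loose, 0.11 kg, 164 mm long: beech handle, blue nylon shoulder and blade. Origin on the underside below the shoulder's front face; x points to the blade tip, z to the blade's sloping side (up in the rack, and up when it enters the slot). In the rack only the blade, the shoulder and 10 mm of handle stand out. It lies steady on the bench on handle and shoulder, flat underside down.
- wedge_handle (a point): Centre of the wedge's handle (100 mm long, 30 mm wide in y, 26 mm thick in z), 62 mm behind the shoulder's front face, 13 mm above the tool's underside; same axes as the wedge.
- wedge_blade (a point): Middle of the wedge's blade (52 mm long, 32 mm wide in y), 26 mm ahead of the shoulder's front face, 12.5 mm above the tool's underside. The blade's flat lower face is 7 mm above the tool's underside; it is 16 mm thick for 16 mm from the shoulder, then tapers to 3 mm at the tip, the slope on top. Same axes as the wedge.
- wedge_shoulder (a point): Point on the front face of the shoulder (12 mm long, 48 mm wide, 26 mm thick, wider than the slot), 11 mm above the tool's underside; it meets slot when the wedge is fully home. Same axes as the wedge.
- spatula_handle (a point): Handle centre of the steel palette spatula (same handle, thin 26 mm wide steel blade 83 mm long) that stands in the other socket of the rack: leave it.
- candle_a_mid (a point): Centre of a finished yellow candle, 38 mm across, 18 mm high, with a wick: leave it.
- candle_b_mid (a point): Centre of another finished candle of the same size: leave it.
- jug_mid (a point): Centre of the steel pouring jug, 90 mm across, 110 mm high, standing on the bench, with a handle at its side: leave it.
Not all that is in view belongs to the job. Leave any green or purple look-alike of the mould alone.

How it is judged (in metres and radians):
On the way, in this order (a step that is already met when the one before it is completed fails the run):
1. the wedge is drawn out of the rack, held by its blade end (distance of wedge_handle from where it was at the start of the episode above 0.085 m and contact force between the fingers and wedge above 0.5 N and distance between the grasp point and wedge_blade below 0.05 m), for 0.1 s.
2. the wedge is out of the rack, lies flat on the bench and has been let go (height (world z) of wedge_handle below 0.02 m and angle between wedge_handle's own x axis and vertical between 1.45 and 1.69 rad and contact force between the fingers and wedge below 0.1 N and linear speed of wedge below 0.02 m/s), for 0.2 s.
3. the blade has entered the pry slot with the wedge held by its handle (x of wedge_shoulder in the frame of slot above -0.045 m and y of wedge_shoulder in the frame of slot between -0.02 and 0.02 m and z of wedge_shoulder in the frame of slot between -0.01 and 0.012 m and contact force between the fingers and wedge above 0.5 N and distance between the grasp point and wedge_handle below 0.06 m), for 0.1 s.
At the end, for the whole second after the job is handed in: The wedge is at rest in the pry slot with its blade forward, its shoulder within 5 mm of the mould's front face and within 8 mm sideways and 6 mm in height of the slot's centre, square to the face within 0.17 rad, and it holds the cover ajar (0.035 to 0.12 rad) (x of wedge_shoulder in the frame of slot between -0.005 and 0.004 m and y of wedge_shoulder in the frame of slot between -0.008 and 0.008 m and z of wedge_shoulder in the frame of slot between -0.006 and 0.006 m and angle between the x axis of wedge_shoulder and the x axis of slot, either way round below 0.17 rad and value of joint cover between 0.035 and 0.12 rad and linear speed of wedge below 0.01 m/s); the robot touches nothing.
It fails at once if the cover is thrown open (value of joint cover above 0.25 rad).
It fails at once if the gripper lifts or pushes the mould or its cover (contact force between any of the fingers, the arm and mould above 5 N).
It fails at once if a bystander (spatula, candle or jug) is moved by more than 20 mm (distance of any of spatula_handle, candle_a_mid, candle_b_mid, jug_mid from where it was at the start of the episode above 0.02 m).
It also fails if it takes over 67 s, if anything falls off the work surface, if the arm or the gripper's body presses on something with over 40 N, if the wrist force passes 120 N, or if a joint passes its speed limit or range.

## Working session

There is one attempt and no reset: what is moved stays moved. The work goes in short steps, Python scripts to look and compute and a shell command to move; the robot and the scene stay as the last step left them, time stands still between calls to the robot, and variables do not carry over. Pictures are saved under pics/ and viewed, at most 10 in all, crops included, and the job is handed in when it is done.

```bash
ls; mkdir -p pics
cat > h.py <<'E'
import numpy as np, cv2
from rig import robot, cams
def snap(n,f=None):
    im,d=cams.snapshot(n)
    if f: cv2.imwrite('pics/'+f,im)
    return im,d
def pts(n,uv,d):
    c=cams.calibration(n); uv=np.atleast_2d(np.array(uv,float)); d=np.atleast_1d(d)
    p=np.c_[(uv[:,0]-c['cx'])/c['fx']*d,-(uv[:,1]-c['cy'])/c['fy']*d,-d]
    P=np.array(c['pose']); return p@P[:3,:3].T+P[:3,3]
def plane(n,uv,z):
    P=np.array(cams.calibration(n)['pose'])[:3,3]; q=pts(n,uv,np.ones(len(np.atleast_2d(uv))))
    return P+(q-P)*((z-P[2])/(q[:,2]-P[2]))[:,None]
def cloud(n,d):
    v,u=np.mgrid[0:384,0:512]; return pts(n,np.c_[u.ravel(),v.ravel()],d.ravel()).reshape(384,512,3)
E
python3 - <<'E'
from h import *
for n in('scene','top'):
    im,d=snap(n,n+'0.png'); c=cams.calibration(n); print({k:(np.round(v,3).tolist()) for k,v in c.items()})
    np.savez(n+'0.npz',im=im,d=d)
E
```

```text
pics
{'fx': 370.263, 'fy': 370.263, 'cx': 250.704, 'cy': 191.851, 'pose': [[0.095, -0.817, 0.569, 1.218], [0.995, 0.081, -0.049, -0.049], [-0.006, 0.571, 0.821, 1.131], [0.0, 0.0, 0.0, 1.0]]}
{'fx': 431.997, 'fy': 431.997, 'cx': 252.967, 'cy': 197.564, 'pose': [[-0.022, 0.99, -0.137, 0.355], [-1.0, -0.024, -0.011, -0.002], [-0.015, 0.136, 0.991, 1.248], [0.0, 0.0, 0.0, 1.0]]}
```

View pics/scene0.png

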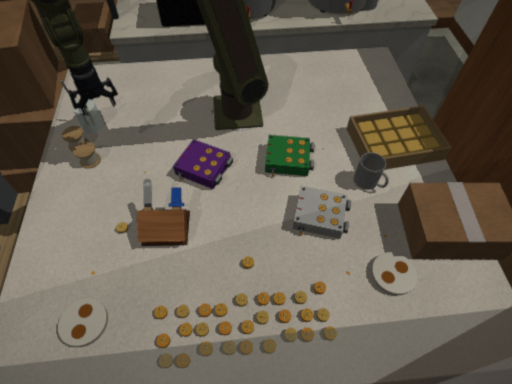

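View pics/top0.png

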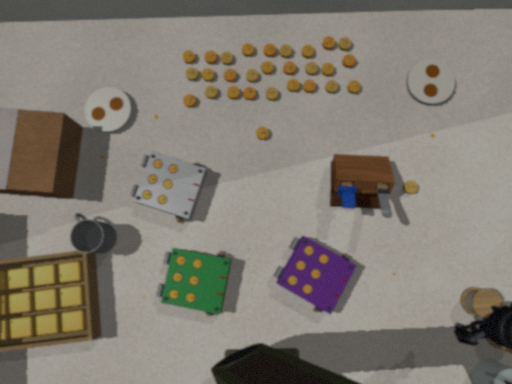

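The wedge (blue, top view about (347,195)) is in the left socket of the rack at (362,175). The spatula is to its right at (390,205). The grey mould is at (170,185), with its front apparently facing right towards the red marks. Candles are at (263,133) and (411,187), and the jug is at (90,235).

Run:
```python
from h import *
D={n:np.load(n+'0.npz') for n in('scene','top')}
for n in D:
    im,d=D[n]['im'],D[n]['d']; X=cloud(n,d); hsv=cv2.cvtColor(im,cv2.COLOR_BGR2HSV)
    h,s,v=cv2.split(hsv)
    for nm,m in (('blue',(h>105)&(h<122)&(s>150)&(v>60)),('red',((h<6)|(h>172))&(s>120)&(v>80)&(abs(X[...,1]-.2)<.2)&(X[...,2]>.03)),('rack',(X[...,2]>.09)&(X[...,0]>.3)&(X[...,1]<-.1)&(X[...,1]>-.45)&(h<20)&(s>90))):
        k,l,st,ce=cv2.connectedComponentsWithStats(m.astype(np.uint8))
        for i in range(1,k):
            if st[i,4]>2:
                p=X[l==i]; p=p[p[:,2]>-.1]
                print(n,nm,st[i],ce[i].round(1),np.median(p,0).round(3),p.min(0).round(3),p.max(0).round(3))
    m=(abs(X[...,2]-.06)<.008)&(s<60)&(X[...,0]>.3)&(X[...,1]>.05)&(X[...,1]<.35)&(X[...,0]<.62)
    k,l,st,ce=cv2.connectedComponentsWithStats(m.astype(np.uint8)); i=1+np.argmax(st[1:,4])
    q=X[l==i]; print(n,'mould',st[i],cv2.minAreaRect((q[:,:2]*1000).astype(np.float32)),np.median(q[:,2]))
t=D['top']['im']; a=cv2.resize(t[140:230,120:220],None,fx=4,fy=4,interpolation=2); b=cv2.resize(t[140:230,320:420],None,fx=4,fy=4,interpolation=2)
cv2.imwrite('pics/z0.png',np.hstack([a,b]))
```

```text
scene blue [170 188  13  18 168] [176. 197.] [ 0.515 -0.236  0.12 ] [ 0.481 -0.257  0.104] [ 1.218 -0.049  1.131]
scene rack [137 207  48  17 587] [160.7 214.7] [ 0.566 -0.289  0.101] [ 0.532 -0.366  0.09 ] [ 0.592 -0.212  0.116]
scene mould [ 294  186   53   39 1346] ((562.639892578125, 245.58914184570312), (163.06016540527344, 154.53387451171875), 70.91483306884766) 0.061208329680117024
top blue [338 186  19  21 295] [347.4 195.6] [ 0.512 -0.237  0.117] [ 0.355 -0.279  0.008] [ 0.538 -0.002  1.248]
top rack [335 169  59  21 862] [364.6 178.6] [ 0.557 -0.292  0.101] [ 0.529 -0.366  0.09 ] [ 0.588 -0.21   0.114]
top mould [ 133  164   72   55 2421] ((565.1604614257812, 252.69598388671875), (176.9651336669922, 150.13809204101562), 70.8973617553711) 0.05982553900955723
```

View pics/z0.png

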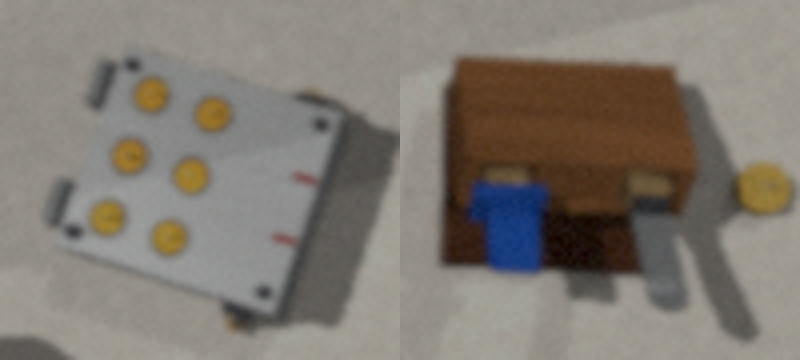

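Run:
```python
from h import *
c=lambda x,y,o:(o+x/4-.375,140+y/4-.375)
q=plane('top',[c(345,108,120),c(278,318,120),c(125,45,120),c(55,245,120)],.06); print('corners',q.round(4).tolist())
m=plane('top',[c(305,179,120),c(286,239,120)],.06); print('marks',m.round(4).tolist())
for a,b in((0,1),(2,3),(0,2),(1,3)):
    v=q[b]-q[a]; print(a,b,np.linalg.norm(v).round(3),np.degrees(np.arctan2(v[1],v[0])).round(1))
print('rack back edge z.11?',plane('top',[c(55,58,320),c(272,68,320)],.08).round(4).tolist())
for n in('scene','top'):
    z=np.load(n+'0.npz'); im,d=z['im'],z['d']; X=cloud(n,d)
    h,s,v=cv2.split(cv2.cvtColor(im,cv2.COLOR_BGR2HSV))
    mk=(h>105)&(h<122)&(s>150)&(v>60)&(d>0)&(X[...,2]>.09)&(X[...,2]<.2); p=X[mk]
    print(n,len(p)); 
    ys,xs=np.where(mk)
    for r in np.unique(ys)[::2]:
        k=X[r][mk[r]]; print(r,np.median(k,0).round(4),k[:,1].min().round(3),k[:,1].max().round(3),len(k))
s=robot.state(); print(np.round(s['eef_rot'],3).tolist())
```

```text
corners [[0.6101, 0.1422, 0.06], [0.4634, 0.1897, 0.06], [0.6595, 0.2977, 0.06], [0.518, 0.3451, 0.06]]
marks [[0.5603, 0.1706, 0.06], [0.5183, 0.184, 0.06]]
0 1 0.154 162.1
2 3 0.149 161.5
0 2 0.163 72.4
1 3 0.165 70.6
rack back edge z.11? [[0.6321, -0.2129, 0.08], [0.6212, -0.3615, 0.08]]
scene 166
188 [ 0.4827 -0.2355  0.128 ] -0.245 -0.225 7
190 [ 0.4892 -0.2352  0.1265] -0.249 -0.222 9
192 [ 0.4966 -0.2359  0.125 ] -0.25 -0.222 9
194 [ 0.5035 -0.2358  0.1239] -0.248 -0.223 9
196 [ 0.5103 -0.2353  0.1221] -0.249 -0.223 9
198 [ 0.5166 -0.2379  0.1199] -0.249 -0.226 8
200 [ 0.5219 -0.2368  0.1159] -0.25 -0.223 9
202 [ 0.5274 -0.2378  0.1109] -0.25 -0.225 9
204 [ 0.5342 -0.2373  0.1094] -0.257 -0.217 13
top 283
186 [ 0.538  -0.2225  0.1085] -0.224 -0.221 2
188 [ 0.5318 -0.2377  0.1101] -0.261 -0.218 17
190 [ 0.5264 -0.2386  0.1107] -0.26 -0.219 17
192 [ 0.5208 -0.2366  0.1132] -0.262 -0.217 18
194 [ 0.5149 -0.2356  0.1158] -0.26 -0.221 16
196 [ 0.5091 -0.2361  0.1196] -0.251 -0.222 13
198 [ 0.5037 -0.237   0.1211] -0.251 -0.222 12
200 [ 0.498  -0.2355  0.1241] -0.25 -0.222 12
202 [ 0.4926 -0.2335  0.1255] -0.25 -0.22 11
204 [ 0.4872 -0.2351  0.1261] -0.25 -0.221 12
206 [ 0.4817 -0.2374  0.1268] -0.252 -0.226 10
[[0.918, 0.396, -0.001], [0.396, -0.918, 0.002], [-0.0, -0.002, -1.0]]
```

```bash
cat >> h.py <<'E'
from scipy.spatial.transform import Rotation as R
def frame(z,y):
    z=np.array(z,float); z/=np.linalg.norm(z); y=np.array(y,float); y-=z*(y@z); y/=np.linalg.norm(y); return np.c_[np.cross(y,z),y,z]
def go(p,T):
    s=robot.state(); A=np.array(s['eef_rot']); d=np.array(p)-s['eef_pos']
    print('turn rad',R.from_matrix(A.T@T).as_rotvec().round(3),'then shift cm (new axes)',(T.T@d*100).round(2),'| now axes',(A.T@d*100).round(2))
E
python3 - <<'E'
from h import *
T=frame([-.574,.03,-.819],[-.052,-.9986,0])
go([.548,-.2365,.179],T); go([.496,-.2365,.105],T)
E
python3 -m creep '[[-1,0,0,0,0,0,0.115],[-1,0,0,0,0,0,0.115],[-1,0,0,0,0,0,0.115],[-1,0,0,0,0,0,0.115],[-1,0,0,0,0,-0.12,0],[-1,0,0,0,0,-0.12,0],[-1,0,0,0,0,-0.12,0],[-1,0,0,0,0,-0.12,0],[-1,0,0,0,0,-0.12,0],[-1,0,0,0,0,0,0]]' 60
python3 - <<'E'
from h import *
T=frame([-.574,.03,-.819],[-.052,-.9986,0])
go([.548,-.2365,.179],T); go([.496,-.2365,.105],T)
E
```

```text
turn rad [ 0.139 -0.601  0.445] then shift cm (new axes) [ 29.75 -26.25 -14.58] | now axes [40.97 -9.02  5.17]
turn rad [ 0.139 -0.601  0.445] then shift cm (new axes) [ 29.75 -25.98  -5.54] | now axes [ 36.19 -11.07  12.57]
time_s: 0.93
eef_pos: [0.2106, -0.4812, 0.2256]
eef_rot: [[0.82, -0.049, -0.571], [-0.035, -0.999, 0.035], [-0.572, -0.008, -0.82]]
wrist_force: [0.9, -0.8, -1.5]
finger_gap: 0.0854
finger_force: 0.0
turn rad [-0.005 -0.003  0.007] then shift cm (new axes) [ 29.21 -26.19 -14.81] | now axes [ 29.45 -26.05 -14.59]
turn rad [-0.005 -0.003  0.007] then shift cm (new axes) [ 29.21 -25.92  -5.77] | now axes [ 29.42 -25.73  -5.55]
```

```bash
python3 -m creep '[[-1,2.44,-2.18,-1.22,0,0,0],[-1,2.44,-2.18,-1.22,0,0,0],[-1,2.44,-2.18,-1.22,0,0,0],[-1,2.44,-2.18,-1.22,0,0,0],[-1,2.44,-2.18,-1.22,0,0,0],[-1,2.44,-2.18,-1.22,0,0,0],[-1,2.44,-2.18,-1.22,0,0,0],[-1,2.44,-2.18,-1.22,0,0,0],[-1,2.44,-2.18,-1.22,0,0,0],[-1,2.44,-2.18,-1.22,0,0,0],[-1,2.44,-2.18,-1.22,0,0,0],[-1,2.44,-2.18,-1.22,0,0,0]]'
python3 -m creep '[[-1,0,0,0,0,0,0],[-1,0,0,0,0,0,0]]'
python3 - <<'E'
from h import *
T=frame([-.574,.03,-.819],[-.052,-.9986,0])
go([.496,-.2365,.105],T)
snap('scene','s1.png')
E
```

```text
time_s: 1.93
eef_pos: [0.5464, -0.2375, 0.1874]
eef_rot: [[0.826, -0.054, -0.562], [-0.044, -0.999, 0.031], [-0.562, -0.001, -0.827]]
wrist_force: [1.4, -0.7, 0.1]
finger_gap: 0.0852
finger_force: 0.0
time_s: 2.1
eef_pos: [0.5465, -0.2373, 0.1858]
eef_rot: [[0.825, -0.051, -0.563], [-0.041, -0.999, 0.029], [-0.564, -0.001, -0.826]]
wrist_force: [-0.6, -0.4, -0.5]
finger_gap: 0.0852
finger_force: 0.0
turn rad [ 0.    -0.013  0.002] then shift cm (new axes) [0.51 0.18 9.52] | now axes [0.39 0.18 9.52]
```

View pics/s1.png

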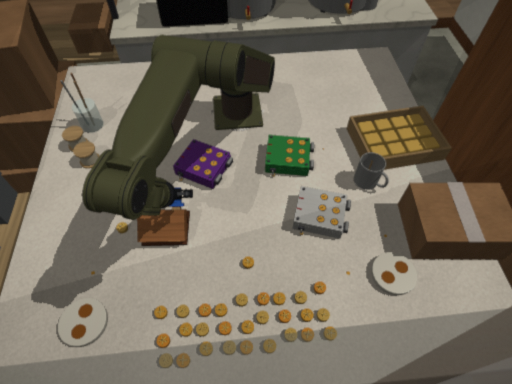

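The gripper hangs over the blue blade at about (180,197), with one finger visible on the wedge's right side at (185,193). I'm going down and gripping.

```bash
python3 -m creep '[[-1,0.4,0.2,1.5,0,-0.013,0],[-1,0,0,1.6,0,0,0],[-1,0,0,1.6,0,0,0],[-1,0,0,1.6,0,0,0],[-1,0,0,1.6,0,0,0],[-1,0,0,1.6,0,0,0],[-1,0,0,0,0,0,0],[-1,0,0,0,0,0,0],[-1,0,0,0,0,0,0]]'
python3 -m creep '[[1,0,0,0,0,0,0],[1,0,0,0,0,0,0],[1,0,0,0,0,0,0],[1,0,0,0,0,0,0],[1,0,0,0,0,0,0],[1,0,0,0,0,0,0],[1,0,0,0,0,0,0],[1,0,0,0,0,0,0]]' 60
```

```text
time_s: 2.9
eef_pos: [0.4942, -0.2384, 0.1082]
eef_rot: [[0.818, -0.055, -0.573], [-0.045, -0.999, 0.031], [-0.574, 0.0, -0.819]]
wrist_force: [1.0, 0.2, -0.2]
finger_gap: 0.0856
finger_force: 0.0
time_s: 3.57
eef_pos: [0.4946, -0.2375, 0.1069]
eef_rot: [[0.817, -0.053, -0.574], [-0.044, -0.999, 0.03], [-0.575, 0.0, -0.818]]
wrist_force: [1.4, -0.3, 3.4]
finger_gap: 0.0304
finger_force: 63.0
```

```bash
python3 -m creep '[[1,-0.5,0,0,0,0,0],[1,-1,0,0,0,0,0],[1,-1,0,0,0,0,0],[1,-1,0,0,0,0,0],[1,-1,0,0,0,0,0],[1,-1,0,0,0,0,0],[1,-1,0,0,0,0,0],[1,-1,0,0,0,0,0],[1,-1,0,0,0,0,0],[1,-1,0,0,0,0,0],[1,-1,0,0,0,0,0],[1,-1,0,0,0,0,0]]'
python3 -m creep '[[1,-1,0,0,0,0,0],[1,-1,0,0,0,0,0],[1,0,0,0,0,0,0],[1,0,0,0,0,0,0]]'
python3 - <<'E'
from h import *
# target: wedge flat, heading = mould x; slot estimate
q=np.array([[0.6101,0.1422],[0.4634,0.1897],[0.6595,0.2977],[0.518,0.3451]])
m=np.array([[0.5603,0.1706],[0.5183,0.184]])
h=np.radians(71.7); u=np.array([np.cos(h),np.sin(h)]); w=np.array([-u[1],u[0]])
f=q[:2].mean(0); c=q.mean(0)-u*.0825; print('front',f,'from centre',c,'marks mid',m.mean(0))
n=(f+c)/2; mm=m.mean(0); slot=n+w*(((mm-n)@w)); print('slot',slot)
O=slot-u*.11; b=O+u*.026; print('blade target',b,'handle',O-u*.062)
T=frame([0,0,-1],[w[0],w[1],0]); print(T.round(3))
go([*b,.08],T)
s=robot.state();print(s['joint_pos'])
E
```

```text
time_s: 4.57
eef_pos: [0.399, -0.2323, 0.1734]
eef_rot: [[0.816, -0.053, -0.575], [-0.043, -0.999, 0.031], [-0.576, -0.0, -0.817]]
wrist_force: [0.4, 0.1, -1.2]
finger_gap: 0.0305
finger_force: 62.6
time_s: 4.9
eef_pos: [0.3838, -0.2316, 0.1848]
eef_rot: [[0.817, -0.054, -0.574], [-0.044, -0.999, 0.031], [-0.575, 0.0, -0.818]]
wrist_force: [-0.1, -0.7, -0.9]
finger_gap: 0.0301
finger_force: 62.6
front [0.53675 0.16595] from centre [0.53684562 0.1653474 ] marks mid [0.5393 0.1773]
slot [0.53557991 0.16605148]
blade target [0.50920454 0.08629974] handle [0.48157321 0.0027503 ]
[[-0.314 -0.949  0.   ]
 [-0.949  0.314  0.   ]
 [-0.     0.    -1.   ]]
turn rad [0.56  0.428 1.772] then shift cm (new axes) [-34.12  -1.92  10.48] | now axes [ 14.87 -32.42   2.35]
[-23.03956508  34.17523933   4.32651474  93.5664868  -11.3306027
 163.44507861]
```

```bash
python3 -m creep '[[1,0,0,-0.5,0,0.102,0],[1,0,0,-0.5,0,0.102,0],[1,0,0,-0.5,0,0.102,0],[1,0,0,-0.5,0,0.102,0],[1,0,0,-0.5,0,0.102,0],[1,0,0,-0.5,0,0.102,0],[1,0,0,0,0,0,-0.12],[1,0,0,0,0,0,-0.12],[1,0,0,0,0,0,-0.12],[1,0,0,0,0,0,-0.12],[1,0,0,0,0,0,-0.12],[1,0,0,0,0,0,-0.12]]'
python3 -m creep '[[1,0,0,0,0,0,-0.12],[1,0,0,0,0,0,-0.12],[1,0,0,0,0,0,-0.12],[1,0,0,0,0,0,-0.12],[1,0,0,0,0,0,-0.12],[1,0,0,0,0,0,-0.12],[1,0,0,0,0,0,-0.12],[1,0,0,0,0,0,-0.12],[1,0,0,0,0,0,-0.12],[1,0,0,0,0,0,-0.12],[1,0,0,0,0,0,-0.12],[1,0,0,0,0,0,-0.12]]'
python3 -m creep '[[1,0,0,0,0,0,-0.12],[1,0,0,0,0,0,-0.12],[1,0,0,0,0,0,-0.12],[1,0,0,0,0,0,-0.12],[1,0,0,0,0,0,-0.12],[1,0,0,0,0,0,-0.12],[1,0,0,0,0,0,-0.12],[1,0,0,0,0,0,-0.12],[1,0,0,0,0,0,-0.12],[1,0,0,0,0,0,-0.12],[1,0,0,0,0,0,-0.12],[1,0,0,0,0,0,-0.12]]'
python3 - <<'E'
from h import *
h=np.radians(71.7); u=np.array([np.cos(h),np.sin(h)]); w=np.array([-u[1],u[0]])
T=frame([0,0,-1],[w[0],w[1],0]); go([.509,.086,.05],T); print(robot.state()['joint_pos'])
E
```

```text
time_s: 5.9
eef_pos: [0.3943, -0.232, 0.2118]
eef_rot: [[0.782, 0.623, -0.002], [0.623, -0.782, 0.0], [-0.001, -0.001, -1.0]]
wrist_force: [0.4, -0.2, -1.2]
finger_gap: 0.0307
finger_force: 62.6
time_s: 6.9
eef_pos: [0.3944, -0.232, 0.2117]
eef_rot: [[-0.516, 0.857, -0.002], [0.857, 0.516, 0.0], [0.001, -0.001, -1.0]]
wrist_force: [-0.1, 0.2, -2.1]
finger_gap: 0.0308
finger_force: 62.6
time_s: 7.9
eef_pos: [0.3944, -0.232, 0.2117]
eef_rot: [[-0.917, -0.4, -0.002], [-0.4, 0.917, 0.001], [0.001, 0.001, -1.0]]
wrist_force: [-0.2, 1.3, -1.1]
finger_gap: 0.0302
finger_force: 62.6
turn rad [ 0.002 -0.001 -0.84 ] then shift cm (new axes) [-33.79  -0.89  16.17] | now axes [-23.24  24.54  16.17]
[-3.04465796e+01  8.97446301e+00 -1.86843393e+01  6.24422523e+01
 -2.18947911e-02 -5.40205408e+01]
```

```bash
python3 -m creep '[[1,0,0,0,0,0,-0.12],[1,0,0,0,0,0,-0.12],[1,0,0,0,0,0,-0.12],[1,0,0,0,0,0,-0.12],[1,0,0,0,0,0,-0.12],[1,0,0,0,0,0,-0.12],[1,0,0,0,0,0,-0.12],[1,-3.3,-0.1,0,0,0,0],[1,-3.3,-0.1,0,0,0,0],[1,-3.3,-0.1,0,0,0,0],[1,-3.3,-0.1,0,0,0,0],[1,-3.3,-0.1,0,0,0,0]]'
python3 -m creep '[[1,-3.3,-0.1,1.5,0,0,0],[1,-3.3,-0.1,1.5,0,0,0],[1,-3.3,-0.1,2,0,0,0],[1,-3.3,-0.1,2,0,0,0],[1,-3.3,0,2,0,0,0],[1,-0.8,0,2,0,0,0],[1,0,0,2,0,0,0],[1,0,0,0,0,0,0],[1,0,0,0,0,0,0]]'
python3 - <<'E'
from h import *
h=np.radians(71.7); u=np.array([np.cos(h),np.sin(h)]); w=np.array([-u[1],u[0]])
T=frame([0,0,-1],[w[0],w[1],0]); go([.509,.086,.0045],T)
im,d=snap('top'); np.savez('t2.npz',im=im,d=d); im2,d=snap('scene')
a=cv2.resize(im[140:270,130:290],None,fx=2.5,fy=2.5,interpolation=2); b=cv2.resize(im2[150:280,220:380],None,fx=2.5,fy=2.5,interpolation=2)
cv2.imwrite('pics/z2.png',np.hstack([a,b]))
E
```

```text
time_s: 8.9
eef_pos: [0.4522, -0.0759, 0.2117]
eef_rot: [[-0.32, -0.947, -0.002], [-0.947, 0.32, 0.0], [0.0, 0.002, -1.0]]
wrist_force: [0.9, 0.6, -1.1]
finger_gap: 0.0304
finger_force: 62.6
time_s: 9.65
eef_pos: [0.5094, 0.0853, 0.0808]
eef_rot: [[-0.319, -0.948, -0.005], [-0.948, 0.319, -0.001], [0.002, 0.005, -1.0]]
wrist_force: [0.1, -0.2, -0.9]
finger_gap: 0.0302
finger_force: 62.5
turn rad [ 0.005 -0.002 -0.006] then shift cm (new axes) [-0.06  0.06  7.63] | now axes [-0.07  0.03  7.63]
```

View pics/z2.png

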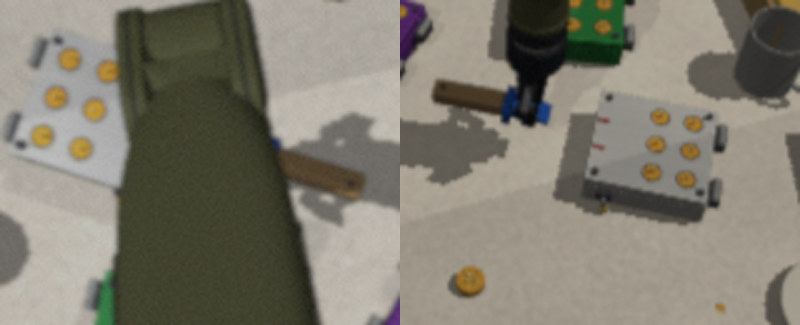

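The wedge is held level at about (510,100) in the right-hand crop, its blade pointing to the red marks on the mould's front. I'm lowering it.

```bash
python3 -m creep '[[1,0,0,1.5,0,0,0],[1,0,0,1.5,0,0,0],[1,0,0,1.5,0,0,0],[1,0,0,1.3,0,0,0],[1,0,0,0.8,0,0,0],[1,0,0,0.4,0,0,0],[1,0,0,0.2,0,0,0],[1,0,0,0,0,0,0],[1,0,0,0,0,0,0]]'
python3 -m creep '[[1,0,0,0.15,0,0,0],[1,0,0,0.1,0,0,0],[1,0,0,0,0,0,0],[1,0,0,0,0,0,0]]'
```

```text
time_s: 10.5
eef_pos: [0.5115, 0.0853, 0.0108]
eef_rot: [[-0.32, -0.947, 0.0], [-0.947, 0.32, 0.0], [-0.0, -0.0, -1.0]]
wrist_force: [0.2, -0.0, -1.0]
finger_gap: 0.0305
finger_force: 62.6
time_s: 10.83
eef_pos: [0.5108, 0.0853, 0.0076]
eef_rot: [[-0.32, -0.947, -0.001], [-0.947, 0.32, 0.0], [0.0, 0.001, -1.0]]
wrist_force: [-0.1, 0.6, -1.2]
finger_gap: 0.0305
finger_force: 62.6
```

```bash
python3 -m creep '[[1,0,0,0.15,0,0,0],[1,0,0,0.1,0,0,0],[1,0,0,0,0,0,0],[1,0,0,0,0,0,0]]'
python3 -m creep '[[1,0,0,0.1,0,0,0],[1,0,0,0.05,0,0,0],[1,0,0,0,0,0,0],[1,0,0,0,0,0,0]]'
```

```text
time_s: 11.17
eef_pos: [0.5106, 0.0852, 0.0048]
eef_rot: [[-0.32, -0.947, -0.001], [-0.947, 0.32, 0.0], [0.0, 0.001, -1.0]]
wrist_force: [0.2, -0.2, -0.5]
finger_gap: 0.0305
finger_force: 62.6
time_s: 11.5
eef_pos: [0.5107, 0.0852, 0.0034]
eef_rot: [[-0.32, -0.947, -0.001], [-0.947, 0.32, 0.0], [0.0, 0.001, -1.0]]
wrist_force: [0.9, 0.0, -1.3]
finger_gap: 0.0302
finger_force: 62.6
```

```bash
python3 -m creep '[[1,0,0,0.1,0,0,0],[1,0,0,0.05,0,0,0],[1,0,0,0,0,0,0],[0,0,0,0,0,0,0],[0,0,0,0,0,0,0],[-1,0,0,0,0,0,0],[-1,0,0,0,0,0,0],[-1,0,0,0,0,0,0],[-1,0,0,0,0,0,0],[-1,0,0,0,0,0,0],[-1,0,0,0,0,0,0]]'
python3 -m creep '[[-1,0,0,-1,0,0,0],[-1,0,0,-2,0,0,0],[-1,0,0,-3,0,0,0],[-1,0,0,-3,0,0,0],[-1,0,0,-3,0,0,0],[-1,0,0,-3,0,0,0],[-1,-4,0,0,0,0,0],[-1,-4,4,0,0,0,0],[-1,0,4,0,0,0,0],[-1,0,4,0,0,0,0],[-1,0,4,0,0,0,0],[-1,0,4,0,0,0,0]]'
python3 - <<'E'
from h import *
im,d=snap('top'); np.savez('t3.npz',im=im,d=d); im2,d2=snap('scene'); np.savez('s3.npz',im=im2,d=d2)
a=cv2.resize(im[140:260,120:270],None,fx=2.6,fy=2.6,interpolation=2); b=cv2.resize(im2[150:270,220:370],None,fx=2.6,fy=2.6,interpolation=2)
cv2.imwrite('pics/z3.png',np.hstack([a,b]))
E
```

```text
time_s: 12.42
eef_pos: [0.5108, 0.0853, 0.0019]
eef_rot: [[-0.32, -0.947, -0.001], [-0.947, 0.32, 0.0], [0.0, 0.001, -1.0]]
wrist_force: [-0.3, 0.4, -0.3]
finger_gap: 0.0855
finger_force: 0.0
time_s: 13.42
eef_pos: [0.3519, 0.212, 0.1527]
eef_rot: [[-0.32, -0.947, -0.001], [-0.947, 0.32, 0.001], [-0.0, 0.001, -1.0]]
wrist_force: [-0.1, 1.1, 1.2]
finger_gap: 0.0853
finger_force: 0.0
```

View pics/z3.png

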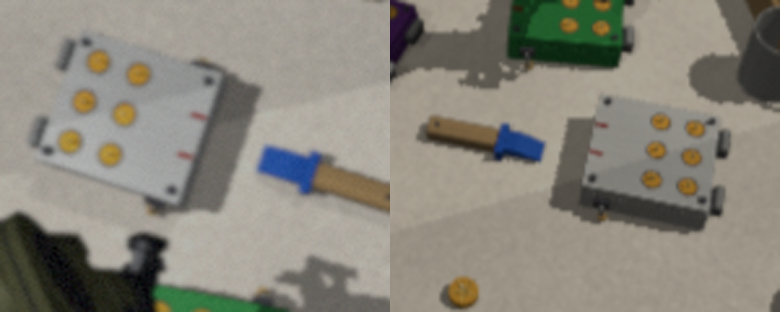

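The wedge lies flat and free, with its blade at about (285,165) in the left crop, pointing at the slot between the red marks at (198,116) and (184,155). The gripper is clear at the lower left. Next I measure the wedge axis and the slot.

```bash
cat > m.py <<'E'
from h import *
def run(n,f):
    z=np.load(f); im,d=z['im'],z['d']; X=cloud(n,d); h,s,v=cv2.split(cv2.cvtColor(im,cv2.COLOR_BGR2HSV)); ok=(d>0)
    reg=ok&(X[...,0]>.4)&(X[...,0]<.58)&(X[...,1]>-.09)&(X[...,1]<.16)&(X[...,2]>.008)&(X[...,2]<.05)
    def big(m):
        k,l,st,ce=cv2.connectedComponentsWithStats(m.astype(np.uint8)); return l==1+np.argmax(st[1:,4])
    bl=big(reg&(h>105)&(h<122)&(s>120)); ha=big(reg&(h<25)&(s>60))
    uv=lambda m: np.c_[np.where(m)[1],np.where(m)[0]]
    B=plane(n,uv(bl),.024)[:,:2]; H=plane(n,uv(ha),.026)[:,:2]
    r=cv2.minAreaRect((H*1000).astype(np.float32)); print(n,'handle rect',r,'z',np.median(X[ha][:,2]).round(4),np.median(X[bl][:,2]).round(4))
    # axis from whole-tool line
    vx,vy,x0,y0=cv2.fitLine((np.r_[B,H]*1000).astype(np.float32),cv2.DIST_L2,0,.01,.01).ravel(); a=np.array([vx,vy]); a*=np.sign(a[1])
    print('axis deg',np.degrees(np.arctan2(*a[::-1])).round(2),'pt',x0.round(1),y0.round(1))
    c=np.r_[B,H].mean(0) ; tB=B@a; tH=H@a; print('blue span',np.ptp(tB).round(4),'handle span',np.ptp(tH).round(4))
    hc=np.array(r[0])/1000; mid=a*(((tH.min()+tH.max())/2)-hc@a)+hc; sh=tB.min()+.012
    P=hc+a*(sh-hc@a); print('handle centre',mid.round(4),'shoulder face',P.round(4),'tip',tB.max()-sh)
    mk=ok&((h<8)|(h>170))&(s>70)&(X[...,2]>.05)&(X[...,2]<.07)&(X[...,0]>.45)&(X[...,0]<.62)&(X[...,1]>.1)&(X[...,1]<.23)
    k,l,st,ce=cv2.connectedComponentsWithStats(mk.astype(np.uint8),connectivity=8)
    I=[i for i in range(1,k) if st[i,4]>2]; M=plane(n,ce[I],.06)[:,:2]; print('marks',M.round(4).tolist(),st[I,4])
    # top plate outline by grey + depth
    g=big(ok&(abs(X[...,2]-.06)<.01)&(X[...,0]>.42)&(X[...,0]<.7)&(X[...,1]>.1)&(X[...,1]<.38))
    r=cv2.minAreaRect((plane(n,uv(g),.06)[:,:2]*1000).astype(np.float32)); print('plate',r)
run('top','t3.npz'); run('scene','s3.npz')
E
python3 m.py
```

```text
top handle rect ((481.67413330078125, 0.6446495056152344), (94.48619842529297, 29.84536361694336), 70.56072998046875) z 0.0256 0.0212
axis deg 70.85 pt 492.3 30.3
blue span 0.0589 handle span 0.0946
handle centre [0.4817 0.0006] shoulder face [0.5024 0.0602] tip 0.04692610203681466
marks [[0.5185, 0.1853]] [3]
plate ((564.7164916992188, 252.2618408203125), (178.0694122314453, 150.01686096191406), 70.85400390625)
scene handle rect ((489.8220520019531, -0.2886848449707031), (96.61579132080078, 39.07394790649414), 70.77535247802734) z 0.0261 0.0214
axis deg 70.24 pt 499.6 29.4
blue span 0.0628 handle span 0.0967
handle centre [ 4.898e-01 -3.000e-04] shoulder face [0.5108 0.0581] tip 0.050756262010128506
marks [[0.5167, 0.185], [0.5596, 0.1717]] [4 5]
plate ((565.0592651367188, 244.70655822753906), (162.73895263671875, 156.95718383789062), 70.77584075927734)
```

Run:
```python
from h import *
h=np.radians(71); T=frame([0,0,-1],[-np.sin(h),np.cos(h),0]); go([.4803,-.0036,.004],T)
```

```text
turn rad [ 0.005 -0.003  0.011] then shift cm (new axes) [ 15.99 -19.58  14.82] | now axes [ 16.16 -19.48  14.76]
```

```bash
python3 -m creep '[[-1,2,-2.45,0,0,0,0.011],[-1,2,-2.45,0,0,0,0],[-1,2,-2.45,0,0,0,0],[-1,2,-2.45,0,0,0,0],[-1,2,-2.45,0,0,0,0],[-1,2,-2.45,0,0,0,0],[-1,2,-2.45,0,0,0,0],[-1,2,-2.45,0,0,0,0],[-1,0,0,3,0,0,0],[-1,0,0,3,0,0,0],[-1,0,0,3,0,0,0],[-1,0,0,0,0,0,0]]'
python3 - <<'E'
from h import *
h=np.radians(71); T=frame([0,0,-1],[-np.sin(h),np.cos(h),0]); go([.4803,-.0036,.004],T)
E
```

```text
time_s: 14.52
eef_pos: [0.4821, -0.0047, 0.058]
eef_rot: [[-0.331, -0.943, -0.01], [-0.943, 0.331, -0.0], [0.003, 0.009, -1.0]]
wrist_force: [-1.1, -0.0, -0.1]
finger_gap: 0.0856
finger_force: 0.0
turn rad [ 0.009 -0.003 -0.006] then shift cm (new axes) [-0.04  0.21  5.4 ] | now axes [-0.06  0.16  5.4 ]
```

```bash
python3 -m creep '[[-1,0,0.1,1.5,0,0,0],[-1,0,0,1.5,0,0,0],[-1,0,0,1.2,0,0,0],[-1,0,0,0.7,0,0,0],[-1,0,0,0.3,0,0,0],[-1,0,0,0.1,0,0,0],[-1,0,0,0,0,0,0]]'
python3 -m creep '[[1,0,0,0,0,0,0],[1,0,0,0,0,0,0],[1,0,0,0,0,0,0],[1,0,0,0,0,0,0],[1,0,0,0,0,0,0],[1,0,0,0,0,0,0],[1,0,0,0,0,0,0]]' 80
```

```text
time_s: 15.1
eef_pos: [0.4858, -0.0036, 0.0098]
eef_rot: [[-0.33, -0.944, 0.0], [-0.944, 0.33, 0.0], [-0.0, -0.0, -1.0]]
wrist_force: [0.7, 1.3, -0.7]
finger_gap: 0.0854
finger_force: 0.0
time_s: 15.68
eef_pos: [0.4855, -0.0036, 0.0097]
eef_rot: [[-0.33, -0.944, 0.0], [-0.944, 0.33, 0.0], [-0.0, -0.0, -1.0]]
wrist_force: [-0.6, 0.7, 5.1]
finger_gap: 0.0282
finger_force: 78.9
```

```bash
python3 -m creep '[[1,0,0,-0.5,0,0,0],[1,0,0,-1,0,0,0],[1,0,0,-1,0,0,0],[1,0,0.4,-0.8,0,0,0],[1,0,0.45,0,0,0,0],[1,0,0,0,0,0,0],[1,0,0,0,0,0,0]]'
python3 - <<'E'
from h import *
im,d=snap('top'); np.savez('t4.npz',im=im,d=d); im2,d2=snap('scene'); np.savez('s4.npz',im=im2,d=d2)
a=cv2.resize(im[140:260,120:270],None,fx=2.6,fy=2.6,interpolation=2); b=cv2.resize(im2[150:270,220:370],None,fx=2.6,fy=2.6,interpolation=2)
cv2.imwrite('pics/z4.png',np.hstack([a,b]))
for n,I,D in(('top',im,d),('scene',im2,d2)):
    X=cloud(n,D); h,s,v=cv2.split(cv2.cvtColor(I,cv2.COLOR_BGR2HSV)); m=(h>105)&(h<122)&(s>120)&(D>0)&(X[...,0]>.4)&(X[...,1]>0)&(X[...,1]<.2)&(X[...,2]<.1)&(X[...,2]>.03)
    p=X[m]; a=np.radians(71); u=np.array([np.cos(a),np.sin(a)]); w=np.array([-u[1],u[0]]); t=p[:,:2]@u; l=p[:,:2]@w
    print(n,len(p),'u',t.min().round(4),t.max().round(4))
    for lo in np.arange(t.min(),t.max(),.01):
        k=(t>=lo)&(t<lo+.01)
        if k.sum()>3: print(lo.round(3),'w',l[k].min().round(4),l[k].max().round(4),'z',np.median(p[k,2]).round(4))
E
```

```text
time_s: 16.27
eef_pos: [0.476, -0.0007, 0.0417]
eef_rot: [[-0.33, -0.944, -0.002], [-0.944, 0.33, 0.0], [0.001, 0.002, -1.0]]
wrist_force: [0.8, 1.4, -0.7]
finger_gap: 0.0282
finger_force: 78.3
top 118 u 0.2317 0.2691
0.232 w -0.4621 -0.4357 z 0.0541
0.242 w -0.4635 -0.4356 z 0.0515
0.252 w -0.4621 -0.4354 z 0.0486
0.262 w -0.4614 -0.4364 z 0.0454
scene 156 u 0.2106 0.2712
0.211 w -0.4773 -0.4306 z 0.0575
0.221 w -0.4668 -0.4368 z 0.0556
0.231 w -0.4659 -0.4402 z 0.0545
0.241 w -0.4678 -0.4385 z 0.0528
0.251 w -0.4643 -0.4375 z 0.0485
0.261 w -0.464 -0.4363 z 0.0456
```

View pics/z4.png

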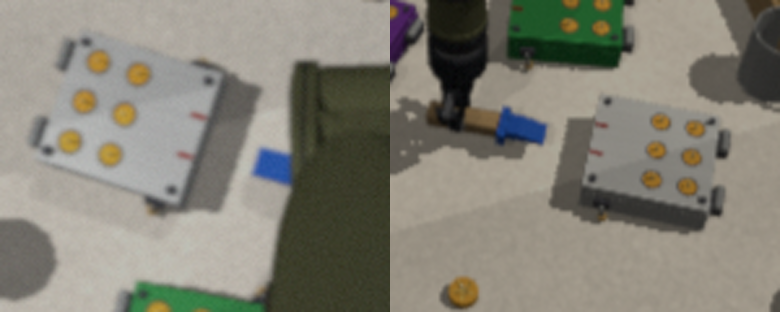

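The wedge is gripped by its handle and level, about 6 cm short of the slot (right crop: blade tip at (545,130), marks at (600,125) and (596,152)). Height and sideways position check out to within about 1 mm. I'm advancing.

```bash
python3 -m creep '[[1,-1,-0.1,0,0,0,0],[1,-1.5,0,0,0,0,0],[1,-1.5,0,0,0,0,0],[1,-1,0,0,0,0,0],[1,-0.5,0,0,0,0,0],[1,-0.5,0,0,0,0,0],[1,-0.5,0,0,0,0,0],[1,-0.5,0,0,0,0,0],[1,0,0,0,0,0,0]]'
python3 -m creep '[[1,-0.5,0,0,0,0,0],[1,-0.5,0,0,0,0,0],[1,0,0,0,0,0,0]]'
```

```text
time_s: 17.12
eef_pos: [0.5015, 0.0656, 0.042]
eef_rot: [[-0.33, -0.944, -0.001], [-0.944, 0.33, 0.0], [-0.0, 0.001, -1.0]]
wrist_force: [0.3, -0.9, -0.2]
finger_gap: 0.0278
finger_force: 78.3
time_s: 17.37
eef_pos: [0.5036, 0.0739, 0.0416]
eef_rot: [[-0.33, -0.944, -0.003], [-0.944, 0.33, -0.002], [0.003, 0.002, -1.0]]
wrist_force: [-0.1, -2.4, -1.0]
finger_gap: 0.0281
finger_force: 78.4
```

```bash
python3 -m creep '[[1,-0.4,0,0,0,0,0],[1,-0.4,0,0,0,0,0],[1,-0.4,0,0,0,0,0],[1,0,0,0,0,0,0],[1,0,0,0,0,0,0]]'
python3 -m creep '[[1,-0.4,0,0,0,0,0],[1,-0.4,0,0,0,0,0],[1,-0.3,0,0,0,0,0],[1,0,0,0,0,0,0],[1,0,0,0,0,0,0]]'
```

```text
time_s: 17.78
eef_pos: [0.5076, 0.0855, 0.0416]
eef_rot: [[-0.33, -0.944, -0.002], [-0.944, 0.33, -0.0], [0.001, 0.002, -1.0]]
wrist_force: [-1.1, -3.1, -1.8]
finger_gap: 0.0279
finger_force: 78.4
time_s: 18.2
eef_pos: [0.5124, 0.0971, 0.042]
eef_rot: [[-0.33, -0.944, -0.0], [-0.944, 0.33, 0.002], [-0.002, 0.001, -1.0]]
wrist_force: [0.1, 0.6, -4.2]
finger_gap: 0.028
finger_force: 78.4
```

```bash
python3 -m creep '[[1,-0.3,0,0,0,0,0],[1,-0.3,0,0,0,0,0],[1,0,0,0,0,0,0],[1,0,0,0,0,0,0]]'
python3 -m creep '[[1,-0.2,0,0,0,0,0],[1,0,0,0,0,0,0],[1,0,0,0,0,0,0]]'
```

```text
time_s: 18.53
eef_pos: [0.5142, 0.1023, 0.042]
eef_rot: [[-0.33, -0.944, -0.001], [-0.944, 0.33, 0.001], [-0.001, 0.001, -1.0]]
wrist_force: [-0.9, -1.0, -4.6]
finger_gap: 0.0282
finger_force: 78.5
time_s: 18.78
eef_pos: [0.5146, 0.1038, 0.042]
eef_rot: [[-0.33, -0.944, -0.001], [-0.944, 0.33, 0.0], [0.0, 0.001, -1.0]]
wrist_force: [-0.3, -2.3, -4.2]
finger_gap: 0.0285
finger_force: 78.5
```

```bash
python3 -m creep '[[1,-0.2,0,0,0,0,0],[1,0,0,0,0,0,0],[1,0,0,0,0,0,0]]'
python3 -m creep '[[1,-0.2,0,0,0,0,0],[1,0,0,0,0,0,0],[1,0,0,0,0,0,0]]'
```

```text
time_s: 19.03
eef_pos: [0.5151, 0.1055, 0.0419]
eef_rot: [[-0.33, -0.944, -0.001], [-0.944, 0.33, -0.0], [0.001, 0.001, -1.0]]
wrist_force: [-0.2, -3.3, -3.8]
finger_gap: 0.0281
finger_force: 78.5
time_s: 19.28
eef_pos: [0.515, 0.1056, 0.0418]
eef_rot: [[-0.331, -0.943, -0.003], [-0.943, 0.331, -0.004], [0.005, 0.001, -1.0]]
wrist_force: [-3.0, -7.4, -1.0]
finger_gap: 0.028
finger_force: 78.6
```

The shoulder has met the mould: the advance stopped at 113 mm against the predicted 112. I'll lower 1 mm onto the slot floor, release and look.

```bash
python3 -m creep '[[1,-0.1,0,0.05,0,0,0],[1,0,0,0.05,0,0,0],[1,0,0,0,0,0,0],[0,0,0,0,0,0,0],[0,0,0,0,0,0,0],[-1,0,0,0,0,0,0],[-1,0,0,0,0,0,0],[-1,0,0,0,0,0,0],[-1,0,0,0,0,0,0],[-1,0,0,0,0,0,0],[-1,0,0,0,0,0,0]]'
python3 -m creep '[[-1,0,0,-1,0,0,0],[-1,0,0,-2,0,0,0],[-1,0,0,-3,0,0,0],[-1,0,0,-3,0,0,0],[-1,0,0,-3,0,0,0],[-1,0,0,-3,0,0,0],[-1,4,0,0,0,0,0],[-1,4,0,0,0,0,0],[-1,4,0,0,0,0,0],[-1,4,0,0,0,0,0],[-1,4,0,0,0,0,0],[-1,4,0,0,0,0,0]]'
python3 -m creep '[[-1,4,0,0,0,0,0],[-1,0,0,0,0,0,0]]'
python3 - <<'E'
from h import *
im,d=snap('top'); im2,d2=snap('scene')
a=cv2.resize(im[140:260,120:270],None,fx=2.6,fy=2.6,interpolation=2); b=cv2.resize(im2[150:270,220:370],None,fx=2.6,fy=2.6,interpolation=2)
cv2.imwrite('pics/z5.png',np.hstack([a,b]))
a=np.radians(71); u=np.array([np.cos(a),np.sin(a)]); w=np.array([-u[1],u[0]])
for n,I,D in(('top',im,d),('scene',im2,d2)):
    X=cloud(n,D); h,s,v=cv2.split(cv2.cvtColor(I,cv2.COLOR_BGR2HSV)); L=X[...,:2]@w; U=X[...,:2]@u
    m=(h>105)&(h<122)&(s>120)&(D>0)&(X[...,0]>.4)&(X[...,1]>0)&(X[...,1]<.25)&(X[...,2]<.1)
    p=X[m]; print(n,m.sum(),'u',U[m].min(),U[m].max(),'w',L[m].min(),L[m].max(),'z',np.median(p[:,2]))
    k=(D>0)&(h<25)&(s>60)&(X[...,2]>.035)&(X[...,2]<.08)&(abs(L+.452)<.03)&(U>.19)&(U<.32); 
    if k.sum()>10:
        print('handle z slope',np.polyfit(U[k],X[k][:,2],1),'w slope',np.polyfit(U[k],L[k],1), k.sum())
    g=(D>0)&(s<50)&(U>.335)&(U<.49)&(abs(L+.4517)<.07)&(X[...,2]>.04)&(X[...,2]<.09)
    c=np.polyfit(U[g],X[g][:,2],1); print('cover tilt',-c[0],'front z',np.polyval(c,.332),'back',np.polyval(c,.496))
E
```

```text
time_s: 20.2
eef_pos: [0.5163, 0.1086, 0.041]
eef_rot: [[-0.33, -0.944, -0.001], [-0.944, 0.33, 0.0], [0.0, 0.001, -1.0]]
wrist_force: [-1.0, -0.2, -1.5]
finger_gap: 0.0853
finger_force: 0.0
time_s: 21.2
eef_pos: [0.4363, -0.1196, 0.192]
eef_rot: [[-0.33, -0.944, 0.0], [-0.944, 0.33, -0.0], [0.0, -0.0, -1.0]]
wrist_force: [1.3, 0.0, -0.8]
finger_gap: 0.0852
finger_force: 0.0
time_s: 21.37
eef_pos: [0.4216, -0.1615, 0.1919]
eef_rot: [[-0.338, -0.941, -0.001], [-0.941, 0.338, -0.003], [0.004, 0.0, -1.0]]
wrist_force: [0.2, 0.3, -0.8]
finger_gap: 0.0854
finger_force: 0.0
top 63 u 0.3221267595389635 0.3325295382801208 w -0.4756247892051447 -0.42882686880879717 z 0.05659284948469545
handle z slope [0.00334769 0.05497505] w slope [ 0.0201349  -0.45826737] 357
cover tilt 0.037135066395074606 front z 0.06710737207747722 back 0.06101722118868498
scene 36 u 0.32359676785991137 0.3324152197130263 w -0.47823546224625235 -0.43193916168601054 z 0.056948163117401696
handle z slope [0.00585169 0.05302645] w slope [ 0.01361777 -0.46280076] 267
cover tilt 0.055299693961773796 front z 0.07035143305837023 back 0.061282283248639324
```

View pics/z5.png

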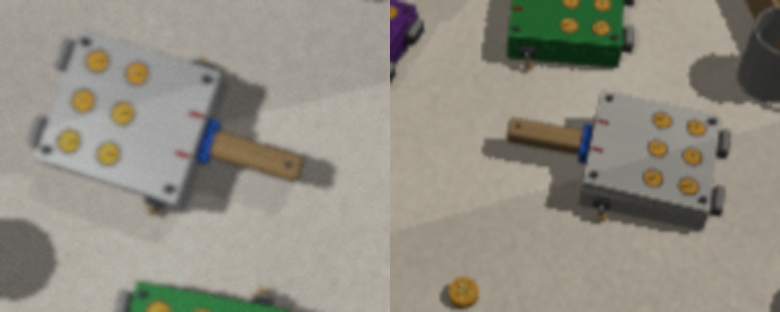

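The shoulder sits flush at the mould front between the red marks (left crop, about (208,142)). It is level and centred within about 1 mm, the cover is raised by roughly 0.05 rad, and the gripper is clear. I'm handing in.

```bash
python3 -c "
from rig import robot
print(robot.finish_job())"
```

```text
the job is handed in; nothing more can be done
None
```

The job is handed in (no verdict came back): the wedge is home in the pry slot, level and centred to about 1 mm, the cover is ajar at roughly 0.05 rad (0.037 to 0.055 in the two views), and the gripper is clear of everything.

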